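Weigh the looped tin on the hand scale

ROBOT

A 6-joint arm with a two-finger parallel gripper is mounted at the origin on the work surface. World frame = base frame: x ahead of the robot, y to its left, z up, the work surface at z = 0. Lengths are in m, angles in rad, forces in N, time in s.
With the tool pointing down it reaches from about 0.3 to 0.85 m from the base axis. Payload 4.2 kg.
Tool frame: the origin (TCP) lies on the centre line of the jaws, within the pads' length; the fingertips stand 19 mm ahead of it and the grasp point (between the pads) is the TCP; z points along the fingers, x is the direction in which the jaws open and shut, and the axes are right-handed (so a half turn about z gives the same grasp; the last joint's range is limited). The gripper opens to 91 mm and grips with 3 to 60 N. Pads are 32 mm wide; open, the fingers measure 118 mm over their backs; the gripper's body (76 mm by 178 mm) begins 60 mm behind the grasp point.
Start: joints at [-1.234, 0.32, 1.565, -0, 1.257, -0.02], TCP at [0.201, -0.539, 0.233] pointing down, gripper open.
Joint ranges: [-3.11, 3.11], [-0.84, 2.01], [0.21, 2.61], [-1.34, 4.49], [0.05, 2.63], [-2.56, 2.56]. Speed limits (rad/s): [2.57, 2.57, 3.14, 3.14, 3.14, 3.14].

INTERFACE

Orientations are given as a 3x3 rotation matrix whose columns are the frame's x, y, z axes.
In Python, from cell import env gives the robot as it stands. The module is installed in compiled form; this text tells all that it offers.
- The arm moves only by the tool jog_arm, never from a script. Its argument "plan" is one flat list of numbers, 7 for each row, row after row: the shift along the tool's x, y, z in cm, then the turn, a rotation vector about the tool's x, y, z in degrees, then the finger opening in cm, from 0 to 9.12. A call has 1 to 20 rows; each row is the pose to reach, as a shift and turn from the pose commanded when the call began, along the tool's axes at that moment; what a row does not reach only later rows make up. A row lasts 1/12 s, in which the tool goes at most 41.7 mm and 7.16 degrees, less where a joint would pass 70% of its speed; a pose out of reach is approached as far as the arm can. A call with a gripper value outside its range is refused whole. The fingers move at their own pace and stop on an object; the grip force is fixed at half the most. Time passes only in rows, so rows that repeat a pose let the fingers close. It gives the time, the measured TCP pose, the force and the opening at its end, in the units of the state.
- env.get_obs(): the state, without advancing time (a new reading comes with each control period).
- env.get_image(name): name is "side" or "top" or "wrist"; returns a dict with "image" (420x560x3 uint8, blue, green, red), "fovy" (degrees; the focal length in pixels is half the picture's height over the tangent of half this angle, whatever the lens; pixels are square), "cx", "cy" (the principal point, pixels), "rvec" (rotation vector, rad) and "tvec" (3), from world to camera coordinates, as OpenCV has them; the wrist camera has in their place "T_tool_cam" (4x4, takes a point from camera to tool coordinates, whose origin is the TCP and whose axes are the tool frame's). Camera axes: x right, y down, z forward; pixel columns grow to the right and rows downward; lengths in m; the calibration is good to about 2 mm. A picture is of the moment at which its call begins: read the wrist's pose just before it. There is no depth.
- env.hand_in(): hands the job in, once; it reports no verdict.
The state is a dict: "time": time; "qpos": joint angles; "joint_vel": joint speeds; "tau": joint torques, N m; "eef_pos": TCP position; "eef_rot": TCP orientation; "ft_force": force on the tool from outside, world axes, zero at the start; "wrist_torque": the same for the moment, N m; "opening": opening from 0.0 (shut) to 1.0 (fully open).
Only numpy, scipy, OpenCV 4.12 (cv2) and the standard library are available. Lean on these libraries where they do the work, as an engineer would, in place of code of your own. Each camera call takes 0.05 s, during which the arm holds its last target.

TASK

Take the sprung hand scale from its stand, hook it under the wire loop of the tin and, lifting the tin by the scale alone, raise it gently until it hangs just clear of the bench (with a gap of about 1 to 2 cm, never as much as 4 cm), and hold it steady there for two seconds so that the scale can be read. Then lower the tin gently back onto its spot, unhook the scale and put it back on the two prongs of its stand, leaving everything else where it is.

Things in the scene. Friction and masses are not known exactly. Their poses are not given: they have to be found in the camera images.
- scale_grip (a point): Middle of the hand scale's handle, a wooden bar 110 mm long (along the scale's y), 22 mm thick (along its x: grip it this way) and 26 mm high; z up. From its underside, 13 mm below this point, hangs a flat aluminium housing, 34 mm in y, 18 mm in x, 85 mm high; from the housing comes the sprung hook. Whole scale 0.17 kg.
- hook (a joint): How far the hook is drawn out of the scale against its spring, in m: 0 slack, end stop at 0.08. The spring gives 100 N per m from slack, so the load in newtons is 100 times this value. A small pointer on the housing's slot moves with it.
- hook_seat (a point): Where the middle of a carried bar rests in the hook: on the scale's axis, 147.5 mm below scale_grip when slack, moving down as the hook is drawn out. Axes as the scale's. The hook is 5 mm steel wire bent in the x-z plane; its shank runs up at x = -12 mm of this point and its lowest point is 8 mm below it.
- hook_tip (a point): Top end of the hook's upturned tip, 11 mm in +x of hook_seat and 9 mm above it. Between it and the wire above it the mouth is 24 mm high and open to the scale's +x: the hook takes a bar by moving along +x with the tip passing below the bar, then rising.
- stand_rest (a point): Scale stand, fixed: two level steel prongs 10 mm wide at y = -46 and +46 mm of this point, from x = -40 to +46 mm, tops at this height, 165 mm above the bench; the handle's underside lies across them, housing hanging between. Open to the front (-x). Uprights at x = +40 mm; base plate 110 x 130 x 8 mm. At first the scale hangs here, aligned within 8 mm and 0.04 rad.
- tin: Aluminium tin with screw-top lid and a fixed wire loop on top, 104 mm across and 56 mm high without the loop, full, unknown weight between 0.25 and 0.75 kg. Origin: centre of its underside, z up. It stands on the bench.
- tin_loop (a point): Middle of the level top bar of the tin's loop, 104 mm above the tin's underside and 48 mm above its lid. The bar runs along the tin's y, is 6 mm thick and about 44 mm long; loop legs at y = -30 and +30 mm. Axes as the tin's.
- tin_plain: A like tin, 104 mm across, with a small round knob on the lid and no loop, 77 mm high over all; bystander. Origin: centre of its underside.
- vase: Bisque vase, 92 mm across, 150 mm high; bystander. Origin: centre of its underside.
- callipers: White plastic callipers lying flat, about 150 x 76 mm, 10 mm thick; bystander. Origin: middle, underside.
- modelling_tool: Rosewood modelling tool lying flat, about 155 mm long; bystander. Origin: middle, underside.
- rib: Flat wooden potter's rib, 100 x 50 x 6 mm; bystander. Origin: middle, underside.
- bowl: White ceramic bowl, 120 mm across, 55 mm high; bystander. Origin: centre of its underside.
Not all that is in view belongs to the job. There is more than one size of the part that bears scale_grip; the job needs the smaller.

How it is judged:
On the way, in this order (a step that is already met when the one before it is completed fails the run):
1. the hook carries part of the tin's weight by its loop (distance between hook_seat and tin_loop below 0.025 m and value of joint hook above 0.01 m), for 0.1 s.
2. the tin hangs from the scale, its underside's centre 6 to 26 mm above the bench, steady (height (world z) of tin between 0.006 and 0.026 m and angle between tin's own z axis and vertical below 0.13 rad and distance between hook_seat and tin_loop below 0.025 m and velocity of joint hook between -0.03 and 0.03 m/s), for 1.5 s.
3. the tin stands on the bench again and the hook is out of its loop (height (world z) of tin below 0.003 m and angle between tin's own z axis and vertical below 0.03 rad and distance between hook_seat and tin_loop above 0.03 m), for 0.2 s.
At the end, for the whole second after the job is handed in: The tin stands upright and still on the bench within 30 mm of where it stood; the scale hangs at rest from its handle on both prongs of the stand (handle within 35 mm along and 20 mm across the middle of the prongs, upright), its hook slack (height (world z) of tin below 0.003 m and angle between tin's own z axis and vertical below 0.03 rad and distance of tin from where it was at the start of the episode below 0.03 m and linear speed of tin below 0.01 m/s and z of scale_grip in the frame of stand_rest between 0.01 and 0.017 m and x of scale_grip in the frame of stand_rest between -0.035 and 0.035 m and y of scale_grip in the frame of stand_rest between -0.02 and 0.02 m and angle between scale_grip's own z axis and vertical below 0.08 rad and value of joint hook below 0.006 m and velocity of joint hook between -0.02 and 0.02 m/s); the robot touches nothing.
It fails at once if the tin is raised 40 mm or more off the bench (height (world z) of tin above 0.04 m).
It fails at once if the tin is jerked or dropped (faster than 0.3 m/s) (linear speed of tin above 0.3 m/s).
It fails at once if the robot itself touches the tin (contact force between any of the fingers, the arm and tin above 0.5 N).
It fails at once if the scale is pressed or jerked against the tin with more than 12 N (contact force between scale and tin above 12 N).
It fails at once if a bystander is moved by more than 20 mm (distance of any of tin_plain, vase, callipers, modelling_tool, rib, bowl from where it was at the start of the episode above 0.02 m).
It also fails if it takes over 72 s, if anything falls off the work surface, if the arm or the gripper's body presses on something with over 40 N, if the wrist force passes 120 N, or if a joint passes its speed limit or range.

## Working session

There is one attempt and no reset: what is moved stays moved. The work goes in short steps, Python scripts to look and compute and a tool call to move; the robot and the scene stay as the last step left them, time stands still between calls to the robot, and variables do not carry over. Pictures are saved under pics/ and viewed, and the job is handed in when it is done.

Besides the shell and the picture viewer there is one more tool, called by a JSON object that holds its "name" and its "arguments", one argument or row to a line. jog_arm: Moves the arm, as the interface text tells. Its arguments: {"type":"object","properties":{"plan":{"type":"array","items":{"type":"number"}}},"required":["plan"]}

```bash
mkdir -p pics
cat > h.py <<'E'
import numpy as np, cv2
from cell import env
def grab(n,tag):
    o=env.get_obs(); d=env.get_image(n); cv2.imwrite(f'pics/{tag}.png',d['image'])
    np.save(f'pics/{tag}.npy',{**d,'obs':o},allow_pickle=True); return d,o
E
python3 - <<'E'
from h import *
for n in ['side','top','wrist']:
    d,o=grab(n,n+'0'); print(n,{k:v for k,v in d.items() if k!='image'})
print(o)
E
```

```text
side {'fovy': 47.68417790106455, 'cx': 285.4457659701302, 'cy': 214.53224512126363, 'rvec': array([ 0.48130491, -2.61153153,  1.29764431]), 'tvec': array([0.45807014, 0.23549181, 1.23139243])}
top {'fovy': 46.328001363269514, 'cx': 264.68657438225284, 'cy': 214.87736343556242, 'rvec': array([ 2.19063843, -2.15215077,  0.04673872]), 'tvec': array([-0.032053  ,  0.54885339,  1.34127249])}
wrist {'fovy': 59.01196136205858, 'cx': 276.7150161217663, 'cy': 212.2463250243378, 'T_tool_cam': array([[ 9.99999753e-01,  2.07853504e-04,  6.71782667e-04,
         4.20426778e-04],
       [-3.81019405e-04,  9.63086503e-01,  2.69191831e-01,
        -7.62969510e-02],
       [-5.91032354e-04, -2.69192020e-01,  9.63086344e-01,
        -1.51497788e-01],
       [ 0.00000000e+00,  0.00000000e+00,  0.00000000e+00,
         1.00000000e+00]])}
{'time': 0.1, 'qpos': array([-1.23397008e+00,  3.20211110e-01,  1.56552884e+00,  3.18422531e-05,
        1.25740197e+00, -2.00335354e-02]), 'joint_vel': array([ 8.65065952e-05, -2.64672523e-03, -3.31785761e-03,  4.31137788e-04,
        8.88221597e-04, -4.82488370e-04]), 'tau': array([ 1.88589111e-03, -4.13328552e+01, -2.32507753e+01,  7.30143045e-02,
        4.22574312e-02, -5.47227808e-05]), 'eef_pos': array([ 0.20072197, -0.53838745,  0.23222496]), 'eef_rot': array([[ 3.49323986e-01, -9.37001878e-01, -4.83432936e-04],
       [-9.37000723e-01, -3.49324315e-01,  1.47222125e-03],
       [-1.54834896e-03, -6.13051857e-05, -9.99998799e-01]]), 'ft_force': array([ 0.0606513 , -0.5042252 ,  0.01738269]), 'wrist_torque': array([ 0.04351765,  0.04981506, -0.02188084]), 'opening': 0.9985923602590191}
```

View pics/side0.png

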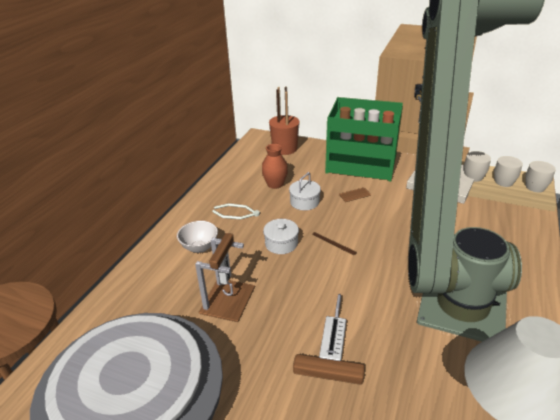

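View pics/top0.png

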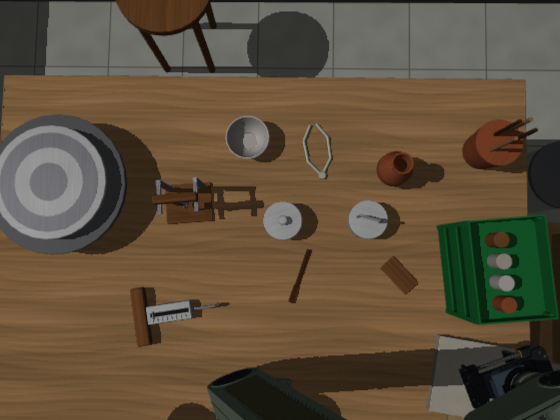

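View pics/wrist0.png

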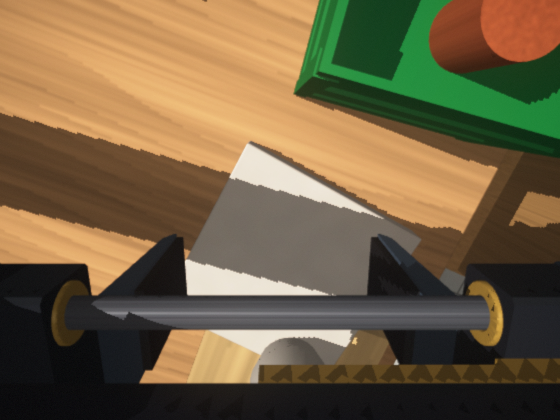

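```bash
cat >> h.py <<'E'
def load(tag): return np.load(f'pics/{tag}.npy',allow_pickle=True).item()
def camP(d):
    h,w=d['image'].shape[:2]; f=h/2/np.tan(np.radians(d['fovy'])/2)
    K=np.array([[f,0,d['cx']],[0,f,d['cy']],[0,0,1.]])
    if 'rvec' in d:
        R=cv2.Rodrigues(np.array(d['rvec']))[0]; t=np.array(d['tvec'])
    else:
        o=d['obs']; T=np.eye(4); T[:3,:3]=o['eef_rot']; T[:3,3]=o['eef_pos']
        M=np.linalg.inv(T@d['T_tool_cam']); R=M[:3,:3]; t=M[:3,3]
    return K,R,t
def ray(d,u,v):
    K,R,t=camP(d); r=R.T@np.linalg.inv(K)@np.array([u,v,1.]); return -R.T@t, r/np.linalg.norm(r)
def onz(d,u,v,z):
    c,r=ray(d,u,v); return c+r*(z-c[2])/r[2]
def tri(obs):
    A=np.zeros((3,3));b=np.zeros(3)
    for d,u,v in obs:
        c,r=ray(d,u,v);P=np.eye(3)-np.outer(r,r);A+=P;b+=P@c
    x=np.linalg.solve(A,b)
    return x,[np.linalg.norm((np.eye(3)-np.outer(r,r))@(x-c)) for c,r in (ray(d,u,v) for d,u,v in obs)]
def proj(d,p):
    K,R,t=camP(d); q=K@(R@np.asarray(p)+t); return q[:2]/q[2]
def crop(tag,x0,y0,x1,y1,s,out):
    im=load(tag)['image'][y0:y1,x0:x1]; cv2.imwrite(f'pics/{out}.png',cv2.resize(im,None,fx=s,fy=s,interpolation=cv2.INTER_CUBIC))
E
python3 - <<'E'
from h import *
crop('side0',160,150,360,330,4,'c1'); crop('top0',130,150,280,240,5,'c2'); crop('top0',250,180,420,260,4.5,'c3')
t=load('top0'); print(onz(t,190,200,0),onz(t,369,220,0.056),onz(t,283,220,0.056),ray(t,0,0)[0],ray(load('side0'),0,0)[0])
E
```

```text
[0.58935069 0.19036506 0.        ] [ 0.53764017 -0.30314831  0.056     ] [ 0.53372045 -0.07295026  0.056     ] [ 0.45287457 -0.06150222  1.37564582] [0.09839887 0.94484422 0.93765612]
```

View pics/c1.png

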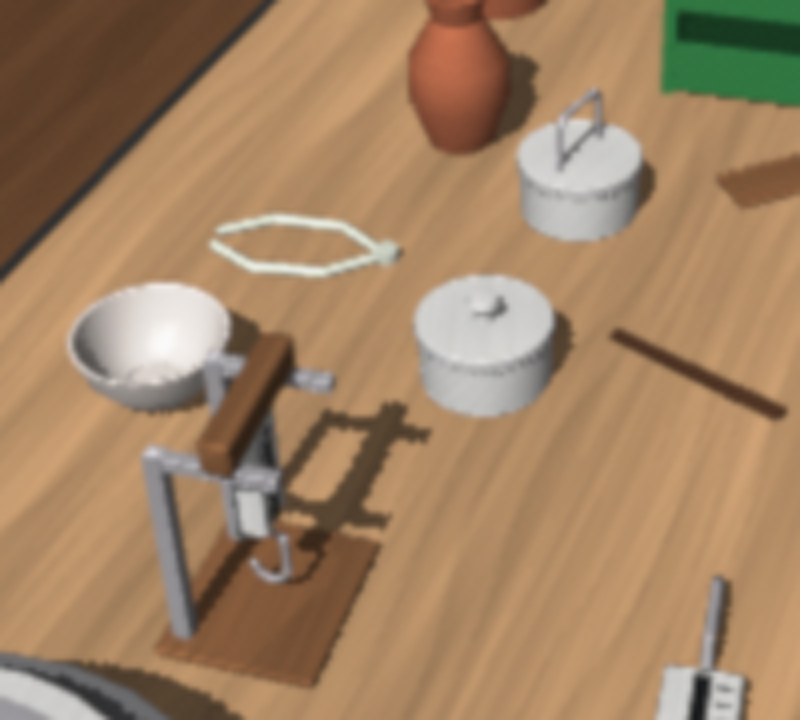

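View pics/c2.png

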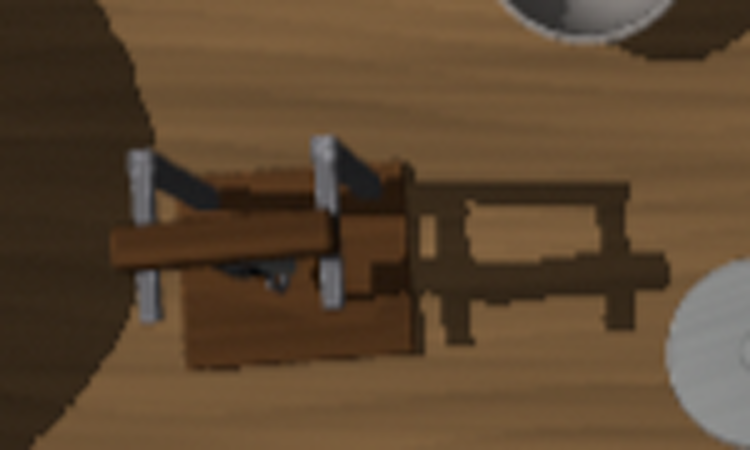

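View pics/c3.png

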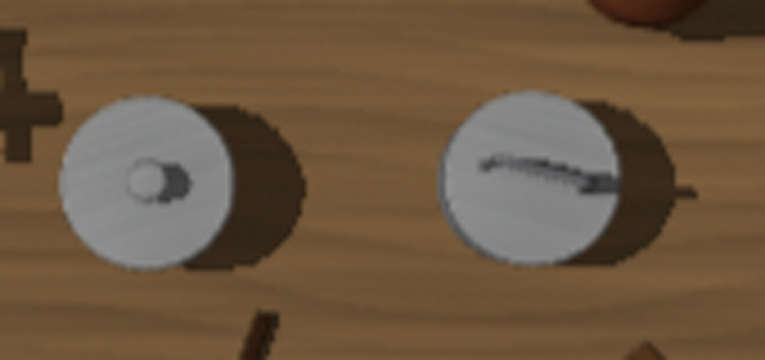

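Run:
```python
from h import *
crop('side0',190,225,260,290,10,'c4'); crop('top0',145,170,215,215,11,'c5'); crop('side0',285,165,325,215,12,'c6');crop('top0',340,195,410,245,11,'c7')
```

```text
(no output)
```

View pics/c4.png

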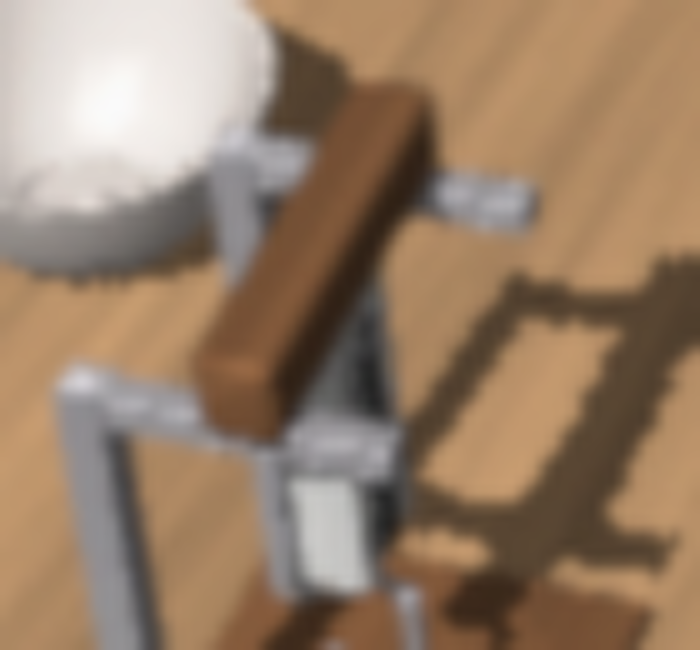

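View pics/c5.png

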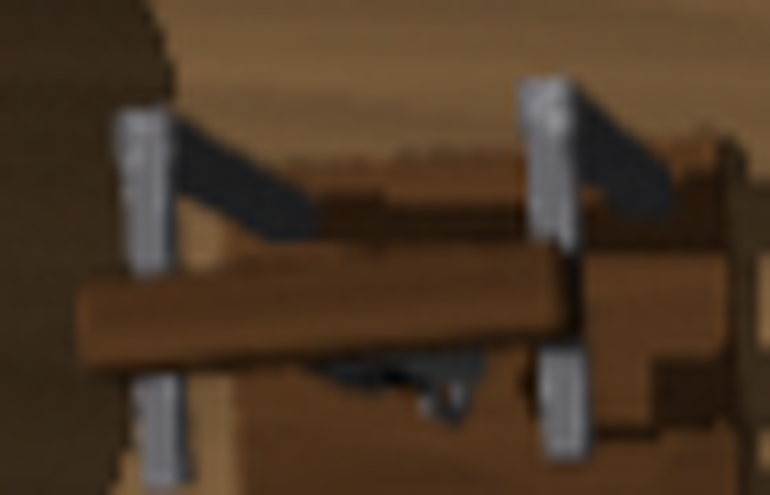

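View pics/c6.png

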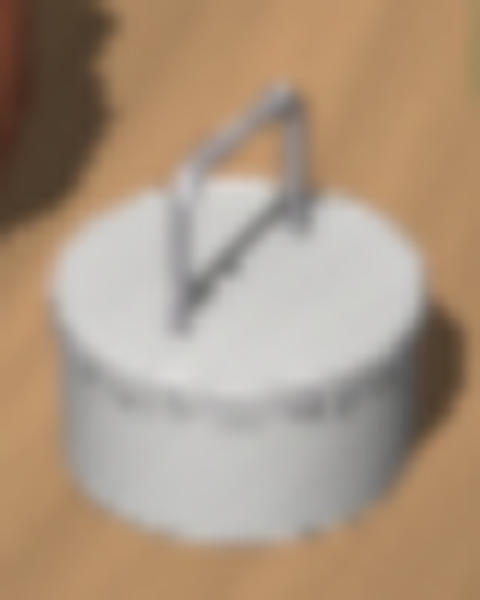

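View pics/c7.png

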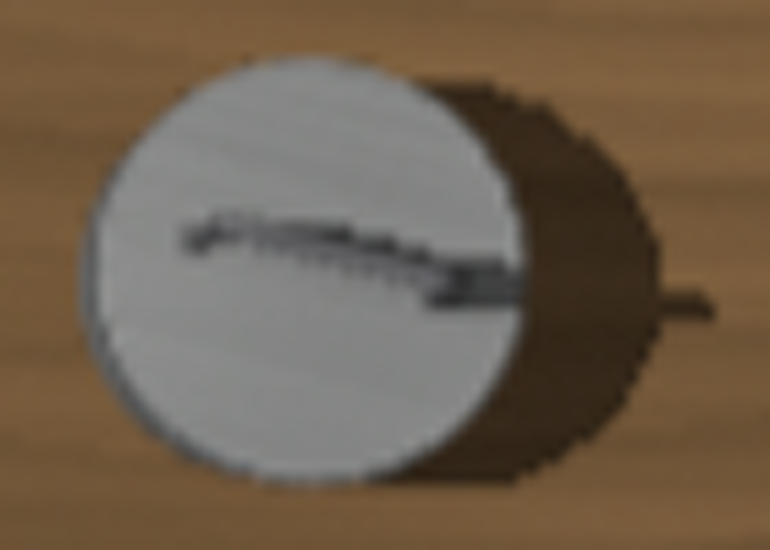

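Run:
```python
from h import *
t=load('top0');s=load('side0')
f=lambda x,y:onz(t,x/11+145-.45,y/11+170-.45,0.191)
c=[f(80,283),f(558,243),f(566,332),f(80,367)]
for p in c: print(p.round(4))
m=np.mean(c,0); L=(c[0]+c[3]-c[1]-c[2])/2; print('grip',m,np.linalg.norm(L),np.degrees(np.arctan2(L[1],L[0])), (c[0]-c[3]),c[1]-c[2])
# side: top corners
g=lambda x,y:onz(s,x/10+190-.45,y/10+225-.45,0.191)
c2=[g(205,355),g(358,82),g(430,90),g(275,375)]
for p in c2: print('s',p.round(4))
print(np.mean(c2,0))
# prongs z .165
f=lambda x,y:onz(t,x/11+145-.45,y/11+170-.45,0.165)
pr=[f(141,108),f(165,487),f(547,75),f(567,460)]
for p in pr: print('prong',p.round(4))
# loop
f=lambda x,y,z:onz(t,x/11+340-.45,y/11+195-.45,z)
g=lambda x,y,z:onz(s,x/12+285-.45,y/12+165-.45,z)
print('lid',f(312,270,.056))
a,b=f(215,218,.107),f(510,272,.107); print('loop top',a,b)
a,b=g(185,170,.107),g(290,88,.107); print('loop side',a,b,(a+b)/2)
for q in [(300,205),(175,325)]: print('leg',g(*q,.056))
```

```text
[0.5805 0.2494 0.191 ]
[0.5911 0.1431 0.191 ]
[0.5713 0.1407 0.191 ]
[0.5618 0.2488 0.191 ]
grip [0.5761614  0.19550099 0.191     ] 0.10767226115597225 95.35523243113876 [0.01872953 0.00066038 0.        ] [0.01978915 0.00235066 0.        ]
s [0.5785 0.2502 0.191 ]
s [0.5914 0.1476 0.191 ]
s [0.573  0.1443 0.191 ]
s [0.5598 0.2506 0.191 ]
[0.5756738  0.19817144 0.191     ]
prong [0.6235 0.2437 0.165 ]
prong [0.5372 0.2353 0.165 ]
prong [0.6324 0.1512 0.165 ]
prong [0.5449 0.1441 0.165 ]
lid [ 0.54001908 -0.30024507  0.056     ]
loop top [ 0.54848289 -0.26835753  0.107     ] [ 0.53696438 -0.33708054  0.107     ]
loop side [ 0.54691706 -0.2725798   0.107     ] [ 0.53405987 -0.32139329  0.107     ] [ 0.54048847 -0.29698654  0.107     ]
leg [ 0.53750404 -0.34101968  0.056     ]
leg [ 0.54996734 -0.27243682  0.056     ]
```

```bash
cat >> h.py <<'E'
from scipy.spatial.transform import Rotation as Ro
def yawR(deg):  # tool down, tool x at yaw deg
    a=np.radians(deg); x=np.array([np.cos(a),np.sin(a),0]); z=np.array([0,0,-1.]); return np.stack([x,np.cross(z,x),z],1)
def plan(p,yaw):
    o=env.get_obs(); R=o['eef_rot']; d=R.T@(np.array(p)-o['eef_pos'])*100
    rv=Ro.from_matrix(R.T@yawR(yaw)).as_rotvec(degrees=True)
    print('t',o['time'],'pos',o['eef_pos'].round(4),'yaw',np.degrees(np.arctan2(R[1,0],R[0,0])).round(2),'F',o['ft_force'].round(2),'op',round(o['opening']*9.12,2)); print('shift',d.round(2),'turn',rv.round(2), 'rows',np.linalg.norm(d)/4.17,np.linalg.norm(rv)/7.16)
E
python3 - <<'E'
from h import *
plan([.576,.157,.29],5.4)
E
```

```text
t 0.15 pos [ 0.2007 -0.5385  0.2323] yaw -69.56 F [ 0.16 -0.7  -0.13] op 9.09
shift [-52.07 -59.46  -5.7 ] turn [-5.000e-02  6.000e-02 -7.496e+01] rows 19.002008594235352 10.469020883395514
```

{"name": "jog_arm", "arguments": {
  "plan": [-52,-59.5,-5.7,0,0,-75,9,-52,-59.5,-5.7,0,0,-75,9,-52,-59.5,-5.7,0,0,-75,9,-52,-59.5,-5.7,0,0,-75,9,-52,-59.5,-5.7,0,0,-75,9,-52,-59.5,-5.7,0,0,-75,9,-52,-59.5,-5.7,0,0,-75,9,-52,-59.5,-5.7,0,0,-75,9,-52,-59.5,-5.7,0,0,-75,9,-52,-59.5,-5.7,0,0,-75,9,-52,-59.5,-5.7,0,0,-75,9,-52,-59.5,-5.7,0,0,-75,9,-52,-59.5,-5.7,0,0,-75,9,-52,-59.5,-5.7,0,0,-75,9,-52,-59.5,-5.7,0,0,-75,9,-52,-59.5,-5.7,0,0,-75,9,-52,-59.5,-5.7,0,0,-75,9,-52,-59.5,-5.7,0,0,-75,9,-52,-59.5,-5.7,0,0,-75,9,-52,-59.5,-5.7,0,0,-75,9]
}}

```text
time: 1.82
eef_pos: [0.5795, 0.1625, 0.2889]
eef_rot: [[0.995, 0.1, 0.002], [0.1, -0.995, 0.004], [0.002, -0.003, -1.0]]
ft_force: [0.5, 0.8, -0.8]
opening: 0.989
```

Run:
```python
from h import *
grab('wrist','w1')
plan([.576,.197,.18],5.4)
```

```text
t 1.8667 pos [0.5778 0.1595 0.2887] yaw 5.69 F [-0.14  0.42 -0.6 ] op 8.99
shift [ 0.2  -3.75 10.87] turn [-0.02  0.05  0.29] rows 2.758097817298186 0.04140134382665914
```

View pics/w1.png

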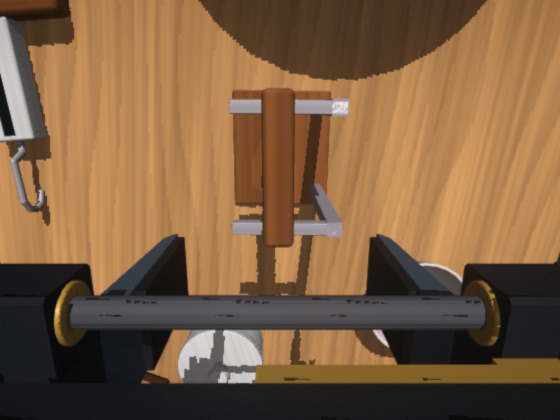

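Run:
```python
from h import *
crop('w1',220,80,360,255,4,'c8')
```

```text
(no output)
```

View pics/c8.png

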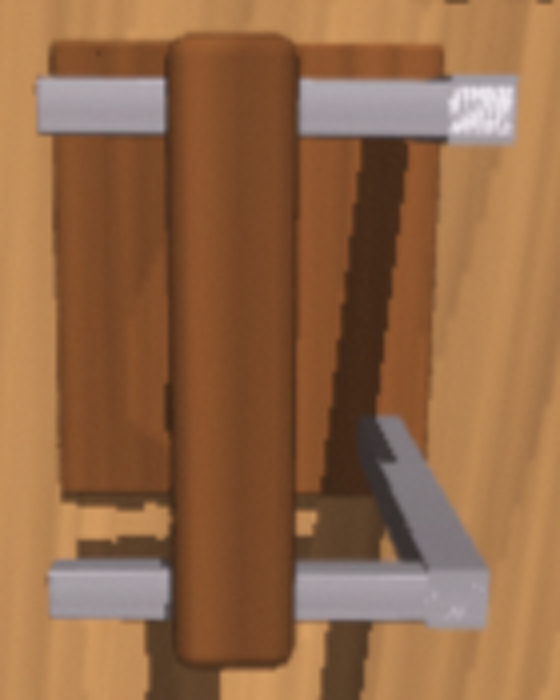

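Run:
```python
from h import *
w=load('w1'); f=lambda x,y,z:onz(w,x/4+220-.4,y/4+80-.4,z)
c=[f(171,35,.191),f(297,35,.191),f(291,664,.191),f(177,664,.191)]
m=np.mean(c,0); L=(c[0]+c[1]-c[2]-c[3])/2
print(np.round(c,4),m,np.linalg.norm(L),np.degrees(np.arctan2(L[1],L[0]))-90)
pr=[f(36,104,.165),f(517,108,.165),f(488,598,.165),f(48,590,.165)]
print(np.round(pr,4)); m=np.mean(pr,0); 
for a,b in((0,1),(3,2)):
    d=pr[b]-pr[a]; print(np.linalg.norm(d),np.degrees(np.arctan2(d[1],d[0])))
d=pr[0]-pr[3]; print(np.linalg.norm(d),np.degrees(np.arctan2(d[1],d[0]))-90); print('prong mid',m)
```

```text
[[0.5621 0.2495 0.191 ]
 [0.5821 0.2516 0.191 ]
 [0.5931 0.1452 0.191 ]
 [0.5728 0.1432 0.191 ]] [0.57753251 0.19735784 0.191     ] 0.10691538009799538 5.818815963064054
[[0.5382 0.2367 0.165 ]
 [0.6237 0.2447 0.165 ]
 [0.632  0.153  0.165 ]
 [0.5465 0.1461 0.165 ]]
0.08590536059420932 5.304861895811754
0.08583114566785667 4.62820480432104
0.09098901387036976 5.2538418049803255
prong mid [0.58509297 0.19514085 0.165     ]
```

Run:
```python
from h import *
plan([.577,.1975,.181],5.7)
```

```text
t 1.8667 pos [0.5778 0.1595 0.2887] yaw 5.69 F [-0.14  0.42 -0.6 ] op 8.99
shift [ 0.3  -3.79 10.77] turn [-0.02  0.05 -0.01] rows 2.7391367161691553 0.007312752470326606
```

{"name": "jog_arm", "arguments": {
  "plan": [0.4,-4.1,4,0,0,0,7,0.4,-4.1,4,0,0,0,7,0.4,-4.1,8,0,0,0,7,0.4,-4.1,8,0,0,0,7,0.4,-4.1,8,0,0,0,7,0.4,-4.1,8,0,0,0,7,0.4,-4.1,8,0,0,0,7,0.4,-4.1,8,0,0,0,7]
}}

```text
time: 2.53
eef_pos: [0.5779, 0.1971, 0.2123]
eef_rot: [[0.996, 0.094, 0.004], [0.094, -0.996, 0.001], [0.004, -0.001, -1.0]]
ft_force: [0.3, 0.3, 0.4]
opening: 0.768
```

Run:
```python
from h import *
grab('wrist','w2')
plan([.577,.1975,.181],5.7)
```

```text
t 2.5833 pos [0.5777 0.1972 0.2119] yaw 5.41 F [ 0.18 -0.15  0.3 ] op 6.99
shift [-0.08 -0.03  3.09] turn [-0.03 -0.19 -0.29] rows 0.741120932436868 0.048855967151900735
```

View pics/w2.png

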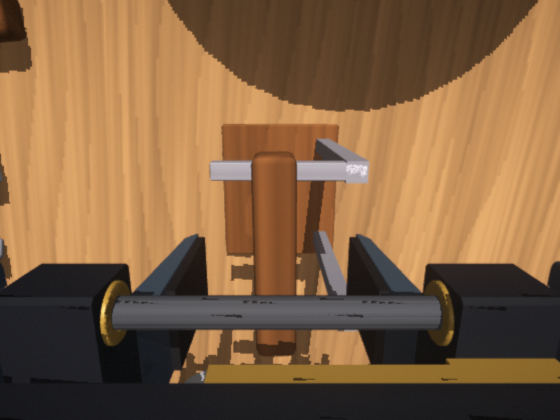

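Handle (columns 253–297) is centred between the fingers. Descend, then close.

{"name": "jog_arm", "arguments": {
  "plan": [0,0,1.5,0,0,-0.3,7,0,0,3.1,0,0,-0.3,7,0,0,3.1,0,0,-0.3,7,0,0,3.1,0,0,-0.3,7,0,0,3.1,0,0,-0.3,2,0,0,3.1,0,0,-0.3,1,0,0,3.1,0,0,-0.3,1,0,0,3.1,0,0,-0.3,1,0,0,3.1,0,0,-0.3,1,0,0,3.1,0,0,-0.3,1,0,0,3.1,0,0,-0.3,1,0,0,3.1,0,0,-0.3,1]
}}

```text
time: 3.58
eef_pos: [0.5769, 0.1975, 0.179]
eef_rot: [[0.995, 0.1, 0.0], [0.1, -0.995, -0.0], [0.0, 0.0, -1.0]]
ft_force: [0.4, -0.3, -0.2]
opening: 0.241
```

Run:
```python
from h import *
plan([.577,.1975,.181],5.7)
```

```text
t 3.5833 pos [0.5769 0.1975 0.179 ] yaw 5.74 F [ 0.36 -0.31 -0.18] op 2.19
shift [ 0.01 -0.   -0.2 ] turn [ 0.01 -0.01  0.04] rows 0.04882679270849286 0.006328759551566514
```

{"name": "jog_arm", "arguments": {
  "plan": [0,0,-0.7,0,0,0,1,0,0,-1.4,0,0,0,1,0,0,-2.2,0,0,0,1,0,0,-3,0,0,0,1,0,0,-3,0,0,0,1]
}}

```text
time: 4.0
eef_pos: [0.578, 0.1979, 0.2114]
eef_rot: [[0.995, 0.1, 0.004], [0.1, -0.995, 0.001], [0.004, -0.001, -1.0]]
ft_force: [0.5, 0.9, -2.1]
opening: 0.239
```

Run:
```python
from h import *
grab('side','s1')
crop('s1',160,150,360,330,4,'c9')
plan([.481,-.290,.28],-10)
```

```text
t 4.05 pos [0.5775 0.1977 0.2105] yaw 5.74 F [ 0.2   0.34 -2.53] op 2.19
shift [-14.47  47.56  -7.02] turn [-0.06 -0.16 15.74] rows 12.038628604475239 2.198888275499552
```

View pics/c9.png

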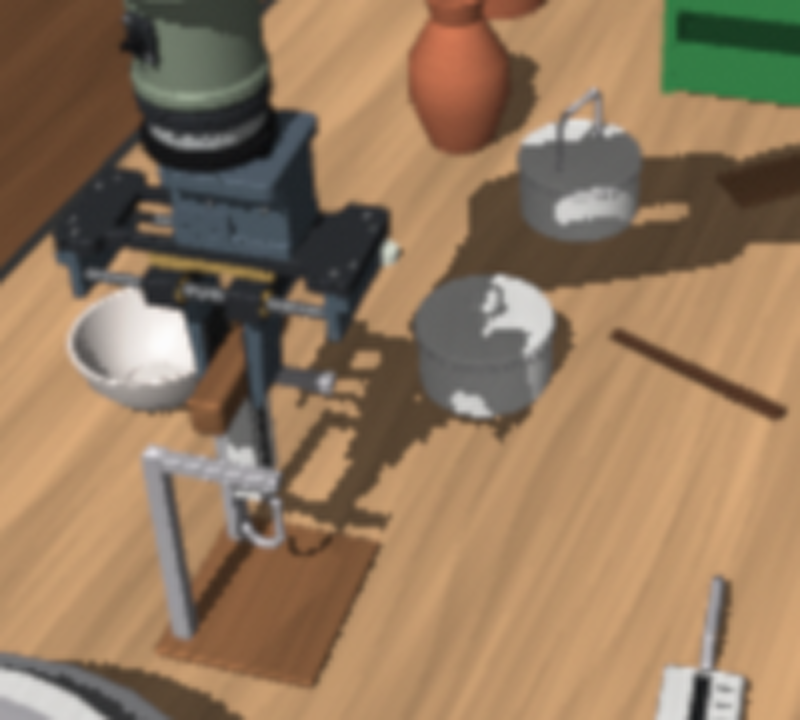

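{"name": "jog_arm", "arguments": {
  "plan": [-3,0,-0.5,0,0,0,1,-6.5,0,-1.5,0,0,0,1,-10,0,-3.5,0,0,0,1,-12,2,-6,0,0,0,1,-14.5,47.6,-7,0,0,15.7,1,-14.5,47.6,-7,0,0,15.7,1,-14.5,47.6,-7,0,0,15.7,1,-14.5,47.6,-7,0,0,15.7,1,-14.5,47.6,-7,0,0,15.7,1,-14.5,47.6,-7,0,0,15.7,1,-14.5,47.6,-7,0,0,15.7,1,-14.5,47.6,-7,0,0,15.7,1,-14.5,47.6,-7,0,0,15.7,1,-14.5,47.6,-7,0,0,15.7,1,-14.5,47.6,-7,0,0,15.7,1,-14.5,47.6,-7,0,0,15.7,1,-14.5,47.6,-7,0,0,15.7,1,-14.5,47.6,-7,0,0,15.7,1,-14.5,47.6,-7,0,0,15.7,1,-14.5,47.6,-7,0,0,15.7,1]
}}

```text
time: 5.72
eef_pos: [0.4802, -0.2893, 0.2791]
eef_rot: [[0.985, -0.171, 0.0], [-0.171, -0.985, 0.0], [-0.0, -0.0, -1.0]]
ft_force: [-0.6, 0.0, -1.7]
opening: 0.238
```

Run:
```python
from h import *
for n in ['wrist','side','top']: grab(n,n[0]+'3')
crop('s3',240,120,380,225,5.5,'c10'); crop('t3',320,170,440,260,6.5,'c11')
plan([.481,-.290,.2305],-10)
```

```text
t 5.8667 pos [ 0.4803 -0.2896  0.2793] yaw -9.87 F [-0.23  0.34 -1.91] op 2.18
shift [0.07 0.02 4.88] turn [ 0.01 -0.02  0.13] rows 1.1693232842459411 0.01824371282794838
```

View pics/w3.png

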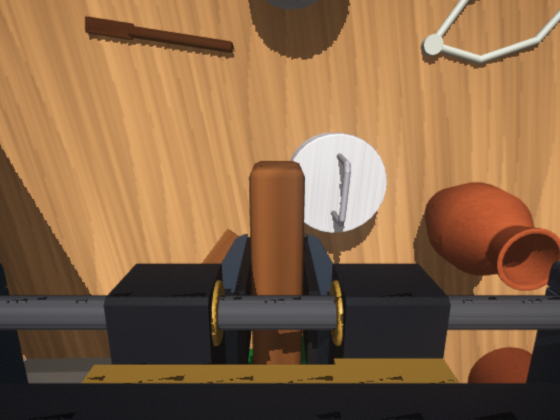

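View pics/c10.png

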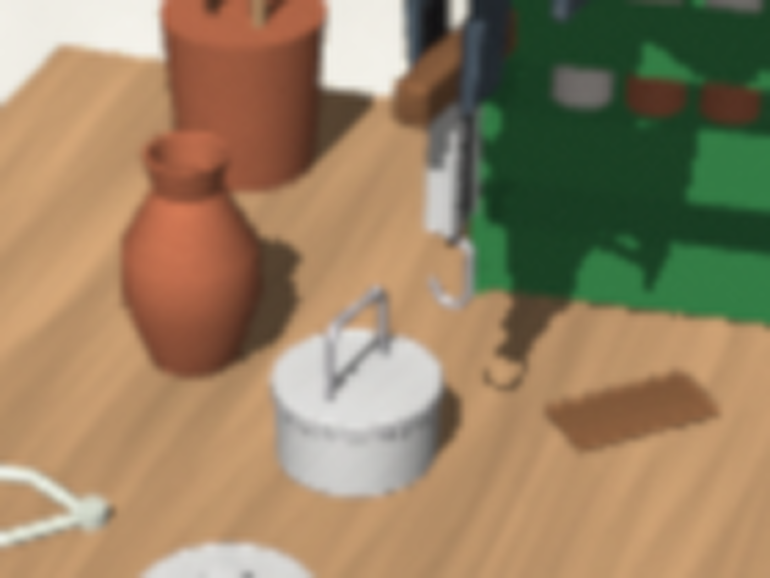

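View pics/c11.png

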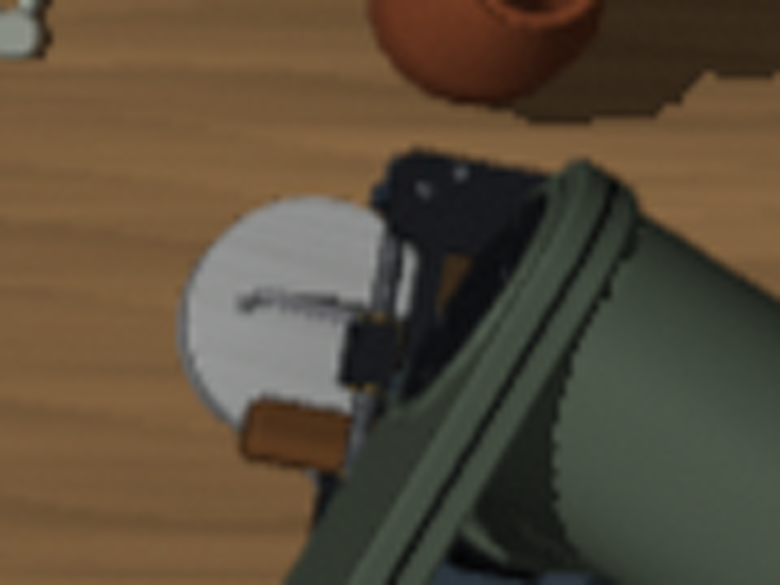

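Run:
```python
from h import *
crop('w3',240,125,400,245,5,'c12')
```

```text
(no output)
```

View pics/c12.png

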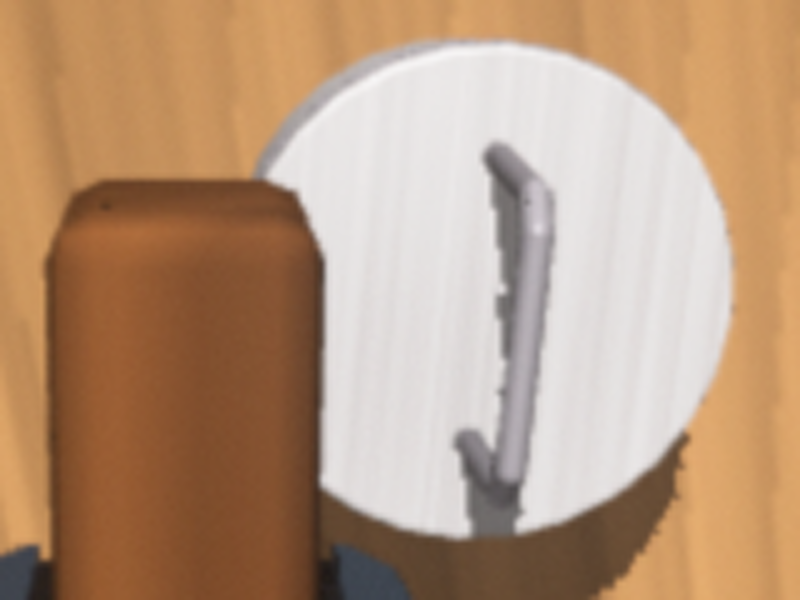

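Run:
```python
from h import *
w=load('w3'); f=lambda x,y,z:onz(w,x/5+240-.4,y/5+125-.4,z)
for a,b,z in (((540,190),(509,478),.105),((493,150),(465,438),.056)):
    A,B=f(*a,z),f(*b,z); d=A-B; print(A.round(4),B.round(4),'mid',((A+B)/2).round(4),'len',np.linalg.norm(d),'yaw',np.degrees(np.arctan2(d[1],d[0]))-90)
# lid circle: left/right/top/bottom extents approx
pts=np.array([f(x,y,.056)[:2] for x,y in((735,285),(480,540),(690,150),(600,65),(640,480),(500,40),(340,100))])
A=np.c_[2*pts,np.ones(len(pts))];s=np.linalg.lstsq(A,(pts**2).sum(1),rcond=None)[0];print('lid',s[:2],np.sqrt(s[2]+s[:2]@s[:2]))
```

```text
[ 0.5472 -0.2705  0.105 ] [ 0.5353 -0.3221  0.105 ] mid [ 0.5413 -0.2963  0.105 ] len 0.05294120027606314 yaw -13.042457901009996
[ 0.547  -0.2693  0.056 ] [ 0.5336 -0.328   0.056 ] mid [ 0.5403 -0.2987  0.056 ] len 0.06017956105992882 yaw -12.87022383112685
lid [ 0.54109092 -0.29965087] 0.05163283581269752
```

Run:
```python
from h import *
plan([.487,-.2862,.2315],-13)
```

```text
t 5.8667 pos [ 0.4803 -0.2896  0.2793] yaw -9.87 F [-0.23  0.34 -1.91] op 2.18
shift [ 0.6  -0.45  4.78] turn [ 0.01 -0.02  3.13] rows 1.1592463695718302 0.43696788628048433
```

{"name": "jog_arm", "arguments": {
  "plan": [0.6,-0.4,1.5,0,0,3.1,1,0.6,-0.4,3.3,0,0,3.1,1,0.6,-0.4,4.7,0,0,3.1,1,0.6,-0.4,4.7,0,0,3.1,1,0.6,-0.4,4.7,0,0,3.1,1,0.6,-0.4,4.7,0,0,3.1,1]
}}

```text
time: 6.37
eef_pos: [0.4873, -0.2878, 0.233]
eef_rot: [[0.974, -0.226, 0.002], [-0.226, -0.974, -0.001], [0.002, 0.001, -1.0]]
ft_force: [-0.5, -0.1, -1.3]
opening: 0.24
```

Run:
```python
from h import *
grab('side','s4'); crop('s4',270,130,350,220,7,'c13')
plan([.541,-.2985,.2315],-13)
s=load('s4')
o=s['obs'];R=o['eef_rot'];g=o['eef_pos']-[0,0,.001]
X=np.array([np.cos(np.radians(-13)),np.sin(np.radians(-13)),0])
for n,p in (('seat',g-[0,0,.1475]),('tip',g+X*.011-[0,0,.1385]),('bot',g-[0,0,.1555]),('gripctr',g),('loop',[.541,-.2985,.104])):
    q=proj(s,p); print(n,((q-[270,130])*7).round(0))
```

```text
t 6.4167 pos [ 0.4875 -0.2879  0.2333] yaw -13.04 F [ 0.43 -0.42 -2.3 ] op 2.2
shift [ 5.45 -0.18  0.19] turn [ 0.05 -0.14 -0.04] rows 1.3095393576360281 0.020925472351946126
seat [342. 389.]
tip [322. 365.]
bot [342. 403.]
gripctr [349. 106.]
loop [241. 320.]
```

View pics/c13.png

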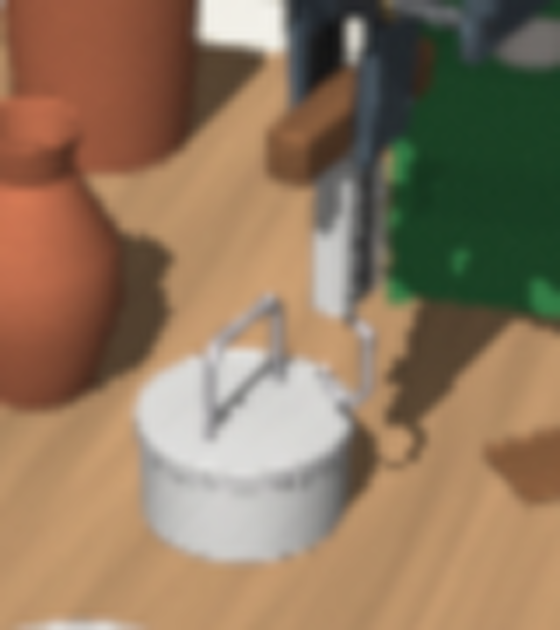

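{"name": "jog_arm", "arguments": {
  "plan": [1,0,0.1,0,0,0,1,2,-0.1,0.1,0,0,0,1,3,-0.1,0.1,0,0,0,1,4,-0.2,0.1,0,0,0,1,5,-0.2,0.1,0,0,0,1,5.4,-0.2,0.1,0,0,0,1,5.4,-0.2,0.1,0,0,0,1,5.4,-0.2,0.1,0,0,0,1]
}}

```text
time: 7.08
eef_pos: [0.5399, -0.298, 0.2306]
eef_rot: [[0.974, -0.226, -0.001], [-0.226, -0.974, 0.0], [-0.001, -0.0, -1.0]]
ft_force: [-0.5, -0.3, -1.1]
opening: 0.241
```

Run:
```python
from h import *
grab('side','s5'); crop('s5',270,130,350,220,7,'c14')
grab('wrist','w5'); crop('w5',240,150,400,270,5,'c15')
plan([.541,-.2985,.2315],-13)
```

```text
t 7.1833 pos [ 0.5394 -0.2979  0.2308] yaw -13.06 F [ 0.47 -0.69 -2.16] op 2.15
shift [ 0.16  0.02 -0.07] turn [-0.    0.04 -0.06] rows 0.04281996149907139 0.010405435468390088
```

View pics/c14.png

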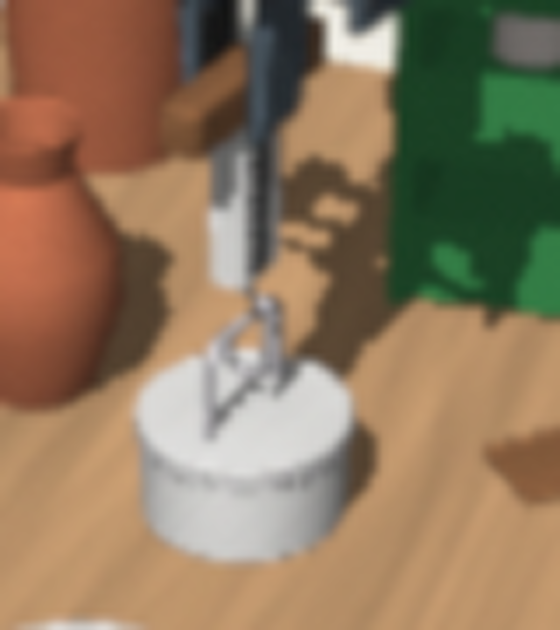

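View pics/c15.png

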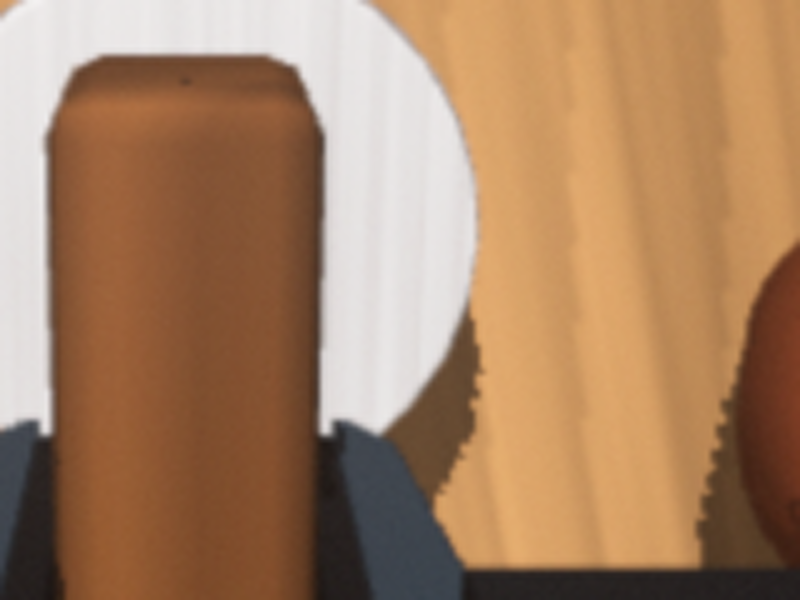

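{"name": "jog_arm", "arguments": {
  "plan": [0.1,0,-0.7,0,0,0,1,0.1,0,-1.4,0,0,0,1,0.1,0,-1.9,0,0,0,1,0.1,0,-2.2,0,0,0,1,0.1,0,-2.5,0,0,0,1,0.1,0,-2.8,0,0,0,1,0.1,0,-3.1,0,0,0,1,0.1,0,-3.4,0,0,0,1,0.1,0,-3.7,0,0,0,1,0.1,0,-4,0,0,0,1,0.1,0,-4.2,0,0,0,1,0.1,0,-4.2,0,0,0,1,0.1,0,-4.2,0,0,0,1]
}}

```text
time: 8.27
eef_pos: [0.5409, -0.2983, 0.2729]
eef_rot: [[0.974, -0.226, -0.0], [-0.226, -0.974, -0.0], [0.0, 0.0, -1.0]]
ft_force: [0.1, -0.4, -4.9]
opening: 0.236
```

Run:
```python
from h import *
grab('side','s6'); crop('s6',270,110,350,220,7,'c16')
plan([.541,-.2985,.2315],-13)
```

```text
t 8.3167 pos [ 0.5408 -0.2983  0.2727] yaw -13.06 F [ 0.75 -0.61 -3.54] op 2.18
shift [0.02 0.02 4.12] turn [ 0.01  0.   -0.06] rows 0.9890358743079453 0.007844939709510211
```

View pics/c16.png

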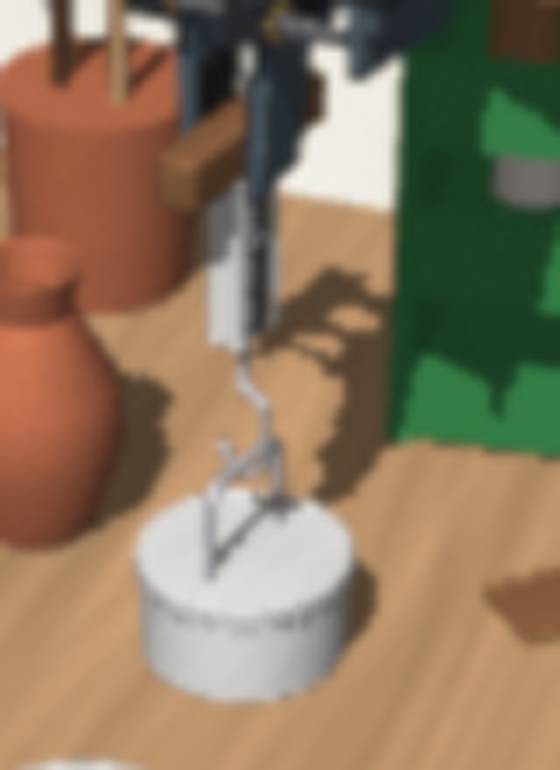

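```bash
cat >> h.py <<'E'
def tinshift(tag,ref='s5'):
    # subpixel shift of tin body in side view vs ref, then height for vertical motion
    a=load(ref);b=load(tag)
    g=lambda d:cv2.resize(cv2.cvtColor(d['image'],cv2.COLOR_BGR2GRAY),None,fx=8,fy=8,interpolation=cv2.INTER_CUBIC)
    A=g(a);B=g(b); x0,y0,x1,y1=286,191,324,212
    T=A[y0*8:y1*8,x0*8:x1*8]; S=B[(y0-25)*8:(y1+5)*8,(x0-8)*8:(x1+8)*8]
    r=cv2.matchTemplate(S,T,cv2.TM_CCOEFF_NORMED); _,m,_,l=cv2.minMaxLoc(r)
    du,dv=l[0]/8-8,l[1]/8-25
    p0=np.array([.541,-.2985,.03]); k=(proj(a,p0+[0,0,.01])-proj(a,p0))/10
    print('tin px shift',du,dv,'score',round(m,3),'px/mm',k.round(3),'height mm',round(dv/k[1],1))
E
python3 - <<'E'
from h import *
tinshift('s6')
E
```

```text
tin px shift 0.0 0.0 score 1.0 px/mm [ 0.001 -0.246] height mm -0.0
```

{"name": "jog_arm", "arguments": {
  "plan": [0,0,-0.1,0,0,0,1,0,0,-0.2,0,0,0,1,0,0,-0.3,0,0,0,1,0,0,-0.4,0,0,0,1,0,0,-0.5,0,0,0,1,0,0,-0.6,0,0,0,1,0,0,-0.7,0,0,0,1,0,0,-0.8,0,0,0,1,0,0,-0.9,0,0,0,1,0,0,-1,0,0,0,1,0,0,-1.1,0,0,0,1,0,0,-1.2,0,0,0,1,0,0,-1.2,0,0,0,1,0,0,-1.2,0,0,0,1]
}}

```text
time: 9.48
eef_pos: [0.5408, -0.2982, 0.2849]
eef_rot: [[0.974, -0.226, -0.0], [-0.226, -0.974, 0.0], [-0.0, 0.0, -1.0]]
ft_force: [-0.2, -0.3, -5.5]
opening: 0.24
```

Run:
```python
from h import *
grab('side','s7'); tinshift('s7')
plan([.541,-.2985,.2315],-13)
```

```text
tin px shift 0.0 0.0 score 0.999 px/mm [ 0.001 -0.246] height mm -0.0
t 9.5333 pos [ 0.5408 -0.2982  0.2849] yaw -13.06 F [ 0.38 -0.05 -4.98] op 2.17
shift [0.03 0.03 5.34] turn [-0.    0.01 -0.06] rows 1.2809610467617176 0.00781009412548127
```

Still on the bench at ~32 mm extension. Another 12 mm.

{"name": "jog_arm", "arguments": {
  "plan": [0,0,-0.1,0,0,0,1,0,0,-0.2,0,0,0,1,0,0,-0.3,0,0,0,1,0,0,-0.4,0,0,0,1,0,0,-0.5,0,0,0,1,0,0,-0.6,0,0,0,1,0,0,-0.7,0,0,0,1,0,0,-0.8,0,0,0,1,0,0,-0.9,0,0,0,1,0,0,-1,0,0,0,1,0,0,-1.1,0,0,0,1,0,0,-1.2,0,0,0,1,0,0,-1.2,0,0,0,1,0,0,-1.2,0,0,0,1]
}}

```text
time: 10.7
eef_pos: [0.5408, -0.2982, 0.297]
eef_rot: [[0.974, -0.226, -0.0], [-0.226, -0.974, 0.0], [-0.0, -0.0, -1.0]]
ft_force: [0.5, 0.1, -6.0]
opening: 0.241
```

Run:
```python
from h import *
grab('side','s8'); tinshift('s8')
plan([.541,-.2985,.2315],-13)
```

```text
tin px shift 0.0 0.0 score 0.998 px/mm [ 0.001 -0.246] height mm -0.0
t 10.75 pos [ 0.5408 -0.2982  0.2969] yaw -13.06 F [ 0.73  0.12 -6.85] op 2.17
shift [0.03 0.03 6.54] turn [-0.    0.01 -0.06] rows 1.5681338753472815 0.007850316935226993
```

{"name": "jog_arm", "arguments": {
  "plan": [0,0,-0.1,0,0,0,1,0,0,-0.2,0,0,0,1,0,0,-0.3,0,0,0,1,0,0,-0.4,0,0,0,1,0,0,-0.5,0,0,0,1,0,0,-0.6,0,0,0,1,0,0,-0.7,0,0,0,1,0,0,-0.8,0,0,0,1,0,0,-0.9,0,0,0,1,0,0,-1,0,0,0,1,0,0,-1.1,0,0,0,1,0,0,-1.2,0,0,0,1,0,0,-1.2,0,0,0,1,0,0,-1.2,0,0,0,1]
}}

```text
time: 11.92
eef_pos: [0.5409, -0.2982, 0.3091]
eef_rot: [[0.974, -0.226, 0.0], [-0.226, -0.974, -0.0], [0.0, 0.0, -1.0]]
ft_force: [0.2, -0.6, -6.8]
opening: 0.24
```

Run:
```python
from h import *
grab('side','s9'); tinshift('s9')
plan([.541,-.2985,.2315],-13)
```

```text
tin px shift 0.375 -2.875 score 0.95 px/mm [ 0.001 -0.246] height mm 11.7
t 11.9667 pos [ 0.5408 -0.2982  0.309 ] yaw -13.06 F [-0.16  0.2  -6.04] op 2.18
shift [0.02 0.02 7.75] turn [ 0.01 -0.01 -0.06] rows 1.8581193283740407 0.007940695545508185
```

{"name": "jog_arm", "arguments": {
  "plan": [0,0,-0.1,0,0,0,1,0,0,-0.2,0,0,0,1,0,0,-0.3,0,0,0,1,0,0,-0.3,0,0,0,1,0,0,-0.3,0,0,0,1,0,0,-0.3,0,0,0,1,0,0,-0.3,0,0,0,1,0,0,-0.3,0,0,0,1]
}}

```text
time: 12.63
eef_pos: [0.5408, -0.2982, 0.3119]
eef_rot: [[0.974, -0.226, -0.0], [-0.226, -0.974, -0.0], [-0.0, 0.0, -1.0]]
ft_force: [1.2, 0.5, -5.9]
opening: 0.242
```

Run:
```python
from h import *
grab('side','s10'); tinshift('s10');  crop('s10',270,100,350,220,6,'c17')
plan([.541,-.2985,.2315],-13)
```

```text
tin px shift 0.5 -3.375 score 0.941 px/mm [ 0.001 -0.246] height mm 13.7
t 12.6833 pos [ 0.5408 -0.2982  0.3119] yaw -13.06 F [-0.13 -0.71 -6.62] op 2.23
shift [0.03 0.02 8.04] turn [ 0.    0.   -0.06] rows 1.9280583252901309 0.008056233380150398
```

View pics/c17.png

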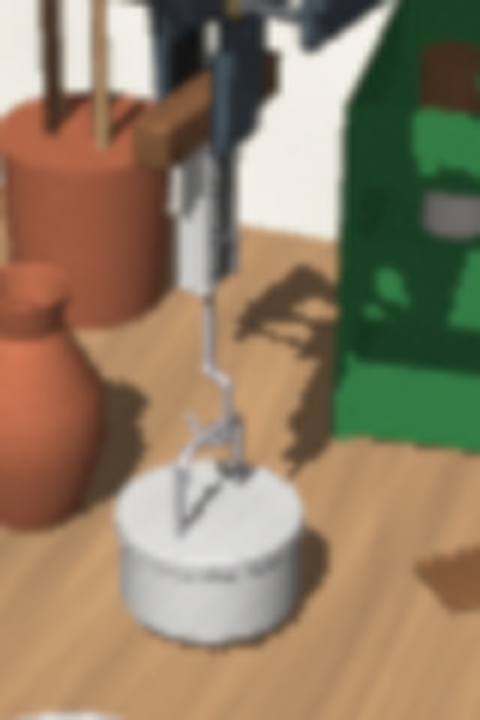

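{"name": "jog_arm", "arguments": {
  "plan": [0,0,0,0,0,0,1,0,0,0,0,0,0,1,0,0,0,0,0,0,1,0,0,0,0,0,0,1,0,0,0,0,0,0,1,0,0,0,0,0,0,1,0,0,0,0,0,0,1,0,0,0,0,0,0,1,0,0,0,0,0,0,1,0,0,0,0,0,0,1,0,0,0,0,0,0,1,0,0,0,0,0,0,1,0,0,0,0,0,0,1,0,0,0,0,0,0,1,0,0,0,0,0,0,1,0,0,0,0,0,0,1,0,0,0,0,0,0,1,0,0,0,0,0,0,1,0,0,0,0,0,0,1,0,0,0,0,0,0,1]
}}

```text
time: 14.35
eef_pos: [0.5408, -0.2982, 0.312]
eef_rot: [[0.974, -0.226, 0.0], [-0.226, -0.974, -0.0], [0.0, 0.0, -1.0]]
ft_force: [-0.2, -1.1, -5.7]
opening: 0.239
```

Run:
```python
from h import *
grab('side','s11'); tinshift('s11'); tinshift('s11','s10')
a=load('s5')['image'][160:215,270:350];b=load('s11')['image'][160:215,270:350]
cv2.imwrite('pics/c18.png',cv2.resize(np.hstack([a,b]),None,fx=5,fy=5,interpolation=cv2.INTER_CUBIC))
plan([.541,-.2985,.2315],-13)
```

```text
tin px shift 0.5 -3.375 score 0.94 px/mm [ 0.001 -0.246] height mm 13.7
tin px shift 0.0 -0.125 score 0.996 px/mm [ 0.001 -0.246] height mm 0.5
t 14.4 pos [ 0.5408 -0.2982  0.312 ] yaw -13.06 F [ 0.01  0.23 -6.52] op 2.21
shift [0.02 0.02 8.05] turn [ 0.   -0.   -0.06] rows 1.9296760618550308 0.008396090391202846
```

View pics/c18.png

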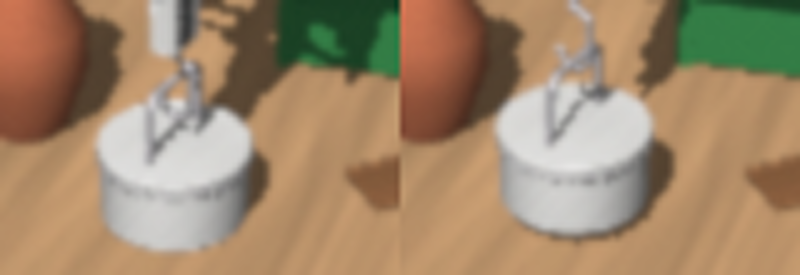

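{"name": "jog_arm", "arguments": {
  "plan": [0,0,0,0,0,0,1,0,0,0,0,0,0,1,0,0,0,0,0,0,1,0,0,0,0,0,0,1,0,0,0,0,0,0,1,0,0,0,0,0,0,1,0,0,0,0,0,0,1,0,0,0,0,0,0,1,0,0,0.1,0,0,0,1,0,0,0.2,0,0,0,1,0,0,0.3,0,0,0,1,0,0,0.4,0,0,0,1,0,0,0.5,0,0,0,1,0,0,0.6,0,0,0,1,0,0,0.7,0,0,0,1,0,0,0.8,0,0,0,1,0,0,0.9,0,0,0,1,0,0,1,0,0,0,1,0,0,1.1,0,0,0,1,0,0,1.2,0,0,0,1]
}}

```text
time: 16.07
eef_pos: [0.5408, -0.2982, 0.2999]
eef_rot: [[0.974, -0.226, 0.0], [-0.226, -0.974, -0.0], [0.0, 0.0, -1.0]]
ft_force: [0.8, 0.3, -5.4]
opening: 0.236
```

{"name": "jog_arm", "arguments": {
  "plan": [0,0,0.1,0,0,0,1,0,0,0.2,0,0,0,1,0,0,0.3,0,0,0,1,0,0,0.4,0,0,0,1,0,0,0.5,0,0,0,1,0,0,0.6,0,0,0,1,0,0,0.7,0,0,0,1,0,0,0.8,0,0,0,1,0,0,1,0,0,0,1,0,0,1.3,0,0,0,1,0,0,1.6,0,0,0,1,0,0,1.9,0,0,0,1,0,0,2.2,0,0,0,1,0,0,2.5,0,0,0,1,0,0,2.8,0,0,0,1,0,0,3.1,0,0,0,1,0,0,3.4,0,0,0,1,0,0,3.7,0,0,0,1,0,0,3.7,0,0,0,1]
}}

```text
time: 17.65
eef_pos: [0.5409, -0.2982, 0.2625]
eef_rot: [[0.974, -0.226, -0.0], [-0.226, -0.974, -0.0], [-0.0, 0.0, -1.0]]
ft_force: [-0.4, 0.1, -2.6]
opening: 0.241
```

Run:
```python
from h import *
grab('side','s12'); tinshift('s12')
grab('wrist','w12'); crop('w12',240,110,400,230,5,'c19'); crop('s12',270,120,350,220,6,'c20')
plan([.541,-.2985,.2308],-13)
```

```text
tin px shift 0.0 0.0 score 0.998 px/mm [ 0.001 -0.246] height mm -0.0
t 17.75 pos [ 0.5409 -0.2983  0.263 ] yaw -13.06 F [-0.44 -0.16 -1.88] op 2.18
shift [0.02 0.02 3.22] turn [ 0.01 -0.01 -0.06] rows 0.7727472454485341 0.008047054759254418
```

View pics/c19.png

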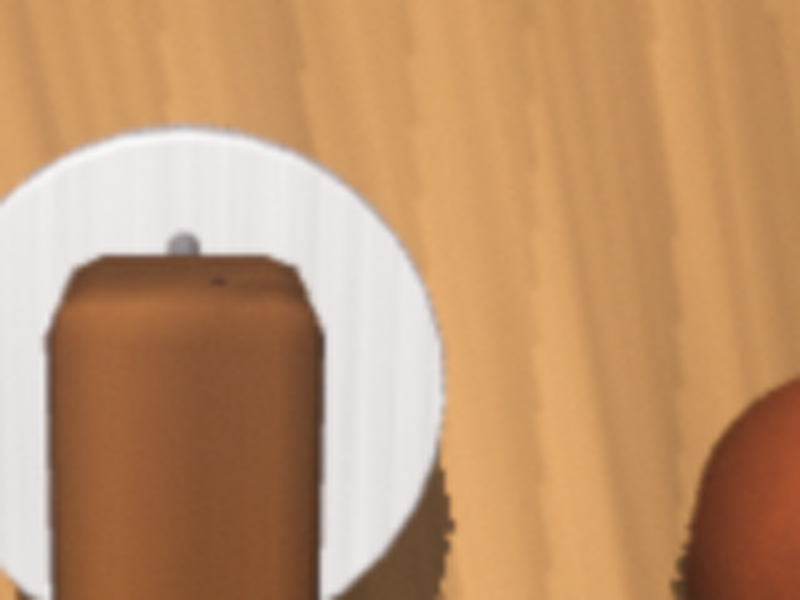

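View pics/c20.png

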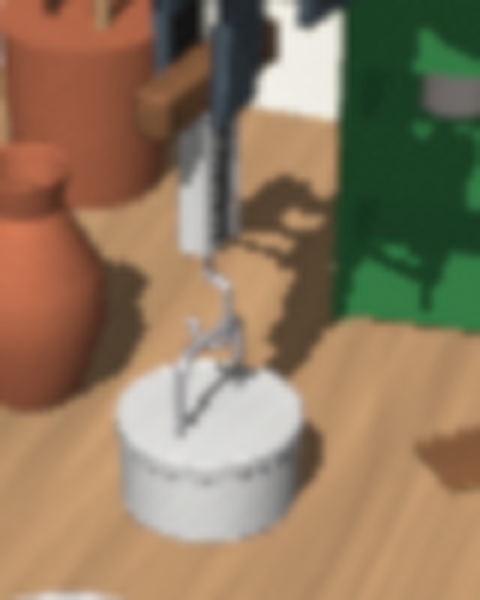

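{"name": "jog_arm", "arguments": {
  "plan": [0,0,0.5,0,0,0,1,0,0,1,0,0,0,1,0,0,1.6,0,0,0,1,0,0,2.2,0,0,0,1,0,0,2.7,0,0,0,1,0,0,3.1,0,0,0,1,0,0,3.1,0,0,0,1,0,0,3.1,0,0,0,1]
}}

```text
time: 18.42
eef_pos: [0.5408, -0.2982, 0.2317]
eef_rot: [[0.974, -0.226, -0.0], [-0.226, -0.974, 0.0], [-0.0, -0.0, -1.0]]
ft_force: [0.7, 0.8, -1.0]
opening: 0.239
```

Run:
```python
from h import *
grab('side','s13'); tinshift('s13')
crop('s13',270,130,350,220,7,'c21')
plan([.541,-.2985,.2308],-13)
```

```text
tin px shift 0.0 0.0 score 0.998 px/mm [ 0.001 -0.246] height mm -0.0
t 18.4667 pos [ 0.541  -0.2983  0.2321] yaw -13.06 F [-0.67 -0.03 -1.91] op 2.17
shift [0.01 0.02 0.13] turn [ 0.01 -0.02 -0.06] rows 0.030467706550988762 0.008463141521841152
```

View pics/c21.png

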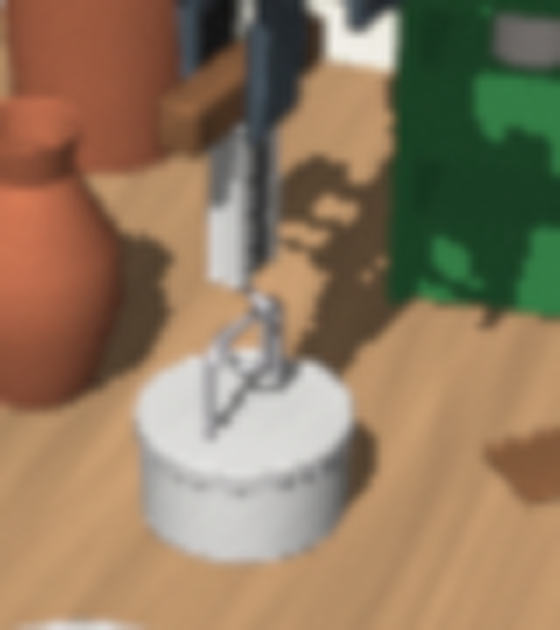

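{"name": "jog_arm", "arguments": {
  "plan": [-0.3,0,0.1,0,0,0,1,-1.2,0,0.1,0,0,0,1,-2.2,0,0.1,0,0,0,1,-3.2,0,0.1,0,0,0,1,-4.4,0,0.1,0,0,0,1,-5.6,0,0.1,0,0,0,1,-6.5,0,0.1,0,0,0,1,-6.5,0,0.1,0,0,0,1,-6.5,0,0.1,0,0,0,1]
}}

```text
time: 19.22
eef_pos: [0.4771, -0.2835, 0.2315]
eef_rot: [[0.974, -0.226, 0.001], [-0.226, -0.974, -0.001], [0.001, 0.0, -1.0]]
ft_force: [0.2, -0.6, -1.8]
opening: 0.24
```

Run:
```python
from h import *
grab('side','s14'); tinshift('s14')
crop('s14',270,130,350,220,7,'c22')
plan([.48,-.29,.29],-10)
s=load('s14')
o=s['obs'];g=o['eef_pos']-[0,0,.001]
X=np.array([np.cos(np.radians(-13)),np.sin(np.radians(-13)),0])
for n,p in (('tip',g+X*.011-[0,0,.1385]),('bot',g-[0,0,.1555])):
    q=proj(s,p); print(n,((q-[270,130])*7).round(0))
```

```text
tin px shift 0.0 0.0 score 0.998 px/mm [ 0.001 -0.246] height mm -0.0
t 19.2667 pos [ 0.4776 -0.2837  0.2314] yaw -13.07 F [-0.2  -0.49 -1.97] op 2.2
shift [ 0.38  0.56 -5.86] turn [ 0.02 -0.08 -3.07] rows 1.414876019440915 0.4291304281709582
tip [340. 377.]
bot [360. 415.]
```

View pics/c22.png

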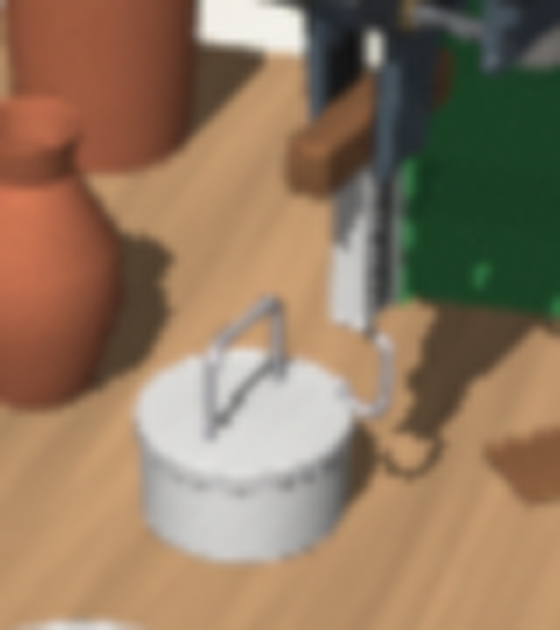

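Run:
```python
from h import *
plan([.4775,.1876,.28],5.4)
```

```text
t 19.2667 pos [ 0.4776 -0.2837  0.2314] yaw -13.07 F [-0.2  -0.49 -1.97] op 2.2
shift [-10.67 -45.9   -4.89] turn [  0.04  -0.08 -18.47] rows 11.362040060346517 2.5798359260440904
```

{"name": "jog_arm", "arguments": {
  "plan": [-0.5,0,-1.5,0,0,0,1,-1,0,-3.5,0,0,0,1,-1.3,-1,-5,0,0,0,1,-10.7,-45.9,-5,0,0,-18.5,1,-10.7,-45.9,-5,0,0,-18.5,1,-10.7,-45.9,-5,0,0,-18.5,1,-10.7,-45.9,-5,0,0,-18.5,1,-10.7,-45.9,-5,0,0,-18.5,1,-10.7,-45.9,-5,0,0,-18.5,1,-10.7,-45.9,-5,0,0,-18.5,1,-10.7,-45.9,-5,0,0,-18.5,1,-10.7,-45.9,-5,0,0,-18.5,1,-10.7,-45.9,-5,0,0,-18.5,1,-10.7,-45.9,-5,0,0,-18.5,1,-10.7,-45.9,-5,0,0,-18.5,1,-10.7,-45.9,-5,0,0,-18.5,1,-10.7,-45.9,-5,0,0,-18.5,1,-10.7,-45.9,-5,0,0,-18.5,1]
}}

```text
time: 20.77
eef_pos: [0.4772, 0.1869, 0.2809]
eef_rot: [[0.996, 0.094, -0.0], [0.094, -0.996, -0.001], [-0.0, 0.001, -1.0]]
ft_force: [-0.1, 0.3, -1.4]
opening: 0.235
```

Run:
```python
from h import *
grab('side','s15'); crop('s15',170,150,300,290,5,'c23')
grab('wrist','w15')
tinshift('s15')
plan([.58,.196,.28],5.3)
s=load('s15')
o=s['obs'];R=o['eef_rot'];g=o['eef_pos']-[0,0,.001]
for n,p in (('tip',[.011,0,.1385]),('bot',[0,0,.1555]),('endN',[0,-.055,0]),('endNtop',[0,-.055,-.013]),('endNbot',[0,-.055,.013])):
    q=proj(s,g+R@np.array(p)); print(n,((q-[170,150])*5).round(0))
```

```text
tin px shift 1.5 1.5 score 0.54 px/mm [ 0.001 -0.246] height mm -6.1
t 20.8667 pos [0.4772 0.1865 0.281 ] yaw 5.33 F [-0.25 -0.76 -1.37] op 2.21
shift [1.032e+01 1.000e-02 1.000e-01] turn [ 0.02 -0.01  0.03] rows 2.4754373862461034 0.004558821803098622
tip [438. 588.]
bot [461. 617.]
endN [403. 443.]
endNtop [401. 420.]
endNbot [405. 466.]
```

View pics/c23.png

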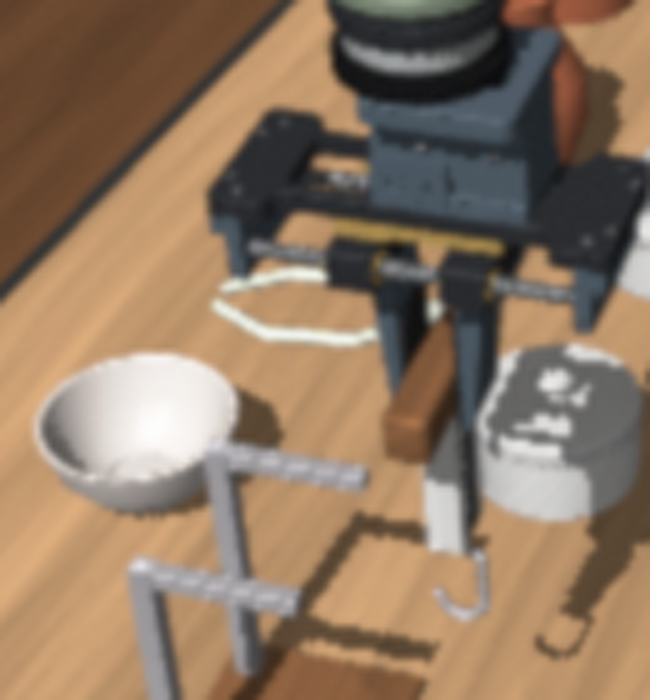

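View pics/w15.png

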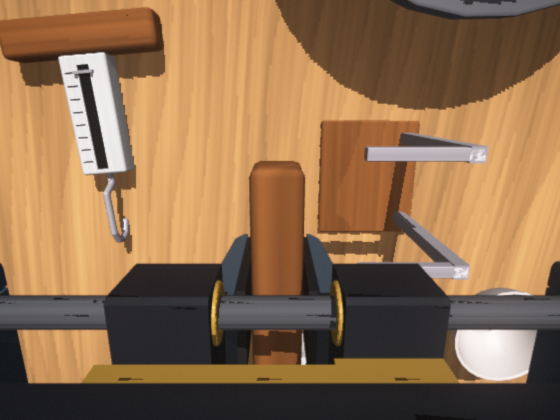

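{"name": "jog_arm", "arguments": {
  "plan": [0,0,2.5,0,0,0,1,0,0,5,0,0,0,1,1,0,7,0,0,0,1,3,0,7,0,0,0,1,5,0,7,0,0,0,1,7,0,7,0,0,0,1,9,0,7,0,0,0,1,10.3,0,7,0,0,0,1,10.3,0,7,0,0,0,1,10.3,0,7,0,0,0,1]
}}

```text
time: 21.7
eef_pos: [0.5796, 0.1963, 0.2106]
eef_rot: [[0.996, 0.093, -0.001], [0.093, -0.996, -0.0], [-0.001, 0.0, -1.0]]
ft_force: [0.1, -0.2, -1.4]
opening: 0.241
```

Run:
```python
from h import *
grab('side','s16'); crop('s16',170,170,280,320,5,'c24')
grab('wrist','w16')
plan([.58,.196,.179],5.3)
```

```text
t 21.8 pos [0.5787 0.1967 0.2109] yaw 5.39 F [-0.47 -0.14 -1.72] op 2.17
shift [0.13 0.08 3.19] turn [0.01 0.07 0.09] rows 0.7651314203628328 0.015308232250314786
```

View pics/c24.png

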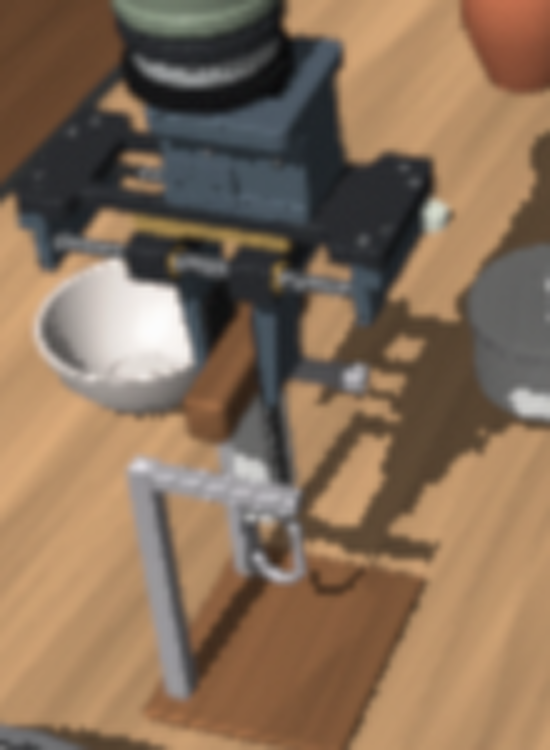

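View pics/w16.png

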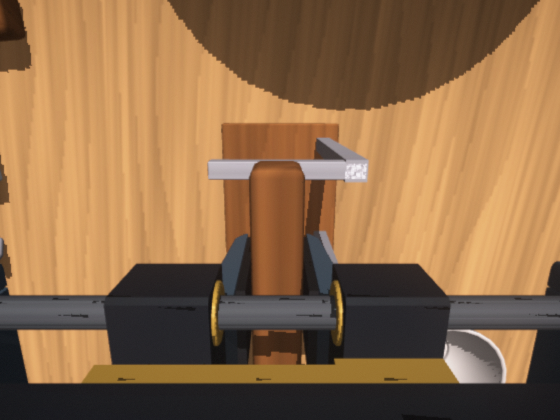

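{"name": "jog_arm", "arguments": {
  "plan": [0,0,0.8,0,0,0,1,0,0,1.6,0,0,0,1,0,0,2.2,0,0,0,1,0,0,2.6,0,0,0,1,0,0,2.9,0,0,0,1,0,0,3.1,0,0,0,1,0,0,3.1,0,0,0,1,0,0,3.1,0,0,0,1]
}}

```text
time: 22.47
eef_pos: [0.5796, 0.1976, 0.18]
eef_rot: [[0.995, 0.095, 0.0], [0.095, -0.995, -0.0], [0.0, 0.0, -1.0]]
ft_force: [0.4, 0.1, -1.2]
opening: 0.236
```

Run:
```python
from h import *
grab('side','s17'); crop('s17',180,190,260,300,7,'c25')
plan([.58,.196,.179],5.3)
```

```text
t 22.5167 pos [0.5797 0.1976 0.1802] yaw 5.44 F [ 0.09  0.3  -0.54] op 2.21
shift [0.01 0.17 0.12] turn [-0.   -0.03  0.14] rows 0.048745751872900166 0.02066496378623485
```

View pics/c25.png

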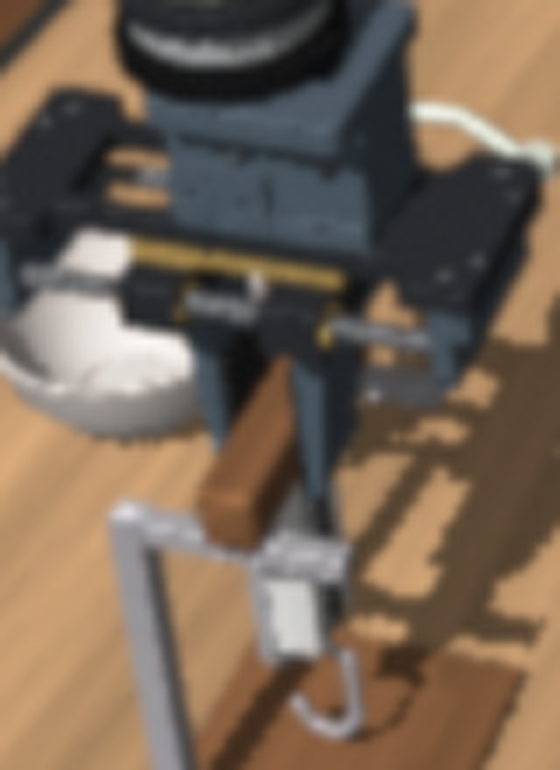

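{"name": "jog_arm", "arguments": {
  "plan": [0,0,0.1,0,0,0,1,0,0,0.15,0,0,0,1,0,0,0.15,0,0,0,1,0,0,0.15,0,0,0,1]
}}

```text
time: 22.85
eef_pos: [0.5798, 0.1976, 0.179]
eef_rot: [[0.995, 0.095, 0.001], [0.095, -0.995, 0.0], [0.001, -0.0, -1.0]]
ft_force: [-0.1, 0.1, 0.9]
opening: 0.241
```

Run:
```python
from h import *
plan([.58,.196,.179],5.3)
```

```text
t 22.85 pos [0.5798 0.1976 0.179 ] yaw 5.44 F [-0.13  0.12  0.9 ] op 2.19
shift [ 0.01  0.16 -0.  ] turn [-0.01 -0.06  0.14] rows 0.03925647557945254 0.02178616495881812
```

Contact felt (the weight has gone off the wrist). Release and let it settle before rising.

{"name": "jog_arm", "arguments": {
  "plan": [0,0,0,0,0,0,3,0,0,0,0,0,0,4,0,0,0,0,0,0,5,0,0,0,0,0,0,6,0,0,0,0,0,0,6,0,0,0,0,0,0,6,0,0,0,0,0,0,6,0,0,0,0,0,0,6]
}}

```text
time: 23.52
eef_pos: [0.5795, 0.1975, 0.1784]
eef_rot: [[0.995, 0.095, 0.0], [0.095, -0.995, -0.0], [-0.0, 0.0, -1.0]]
ft_force: [0.0, 0.1, 0.4]
opening: 0.655
```

Run:
```python
from h import *
grab('wrist','w18');plan([.58,.196,.3],5.3)
```

```text
t 23.5667 pos [0.5795 0.1975 0.1784] yaw 5.44 F [-0.02 -1.01 -0.18] op 5.96
shift [  0.04   0.16 -12.16] turn [0.   0.   0.14] rows 2.9158173861782446 0.019743409081626695
```

View pics/w18.png

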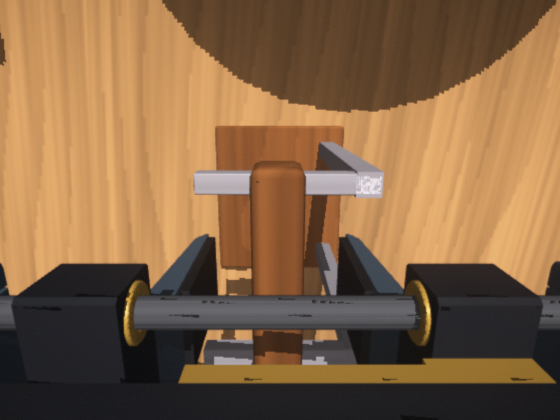

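Jaws are clear on both sides (handle 252–304, fingers at ~215 and ~340). Rise straight up, shifting −y (world) at height for a look.

{"name": "jog_arm", "arguments": {
  "plan": [0,0,-1,0,0,0,6,0,0,-3,0,0,0,6,0,0,-6,0,0,0,6,0,0,-9,0,0,0,6,0,4,-12,0,0,0,6,0,4,-12,0,0,0,6,0,4,-12,0,0,0,6,0,4,-12,0,0,0,6]
}}

```text
time: 24.23
eef_pos: [0.5831, 0.1576, 0.2984]
eef_rot: [[0.996, 0.094, -0.0], [0.094, -0.996, 0.001], [-0.0, -0.001, -1.0]]
ft_force: [-0.7, 0.5, -1.1]
opening: 0.657
```

Run:
```python
from h import *
grab('wrist','w19');crop('w19',220,80,360,255,4,'c26'); grab('side','s19');crop('s19',160,150,360,330,4,'c27'); grab('top','t19')
plan([.58,.196,.3],5.3)
```

```text
t 24.3833 pos [0.5825 0.1583 0.2967] yaw 5.48 F [ 0.31 -0.29 -0.23] op 5.99
shift [ 0.1  -3.77 -0.33] turn [0.   0.18 0.18] rows 0.9086890177300802 0.03592493819598246
```

View pics/c26.png

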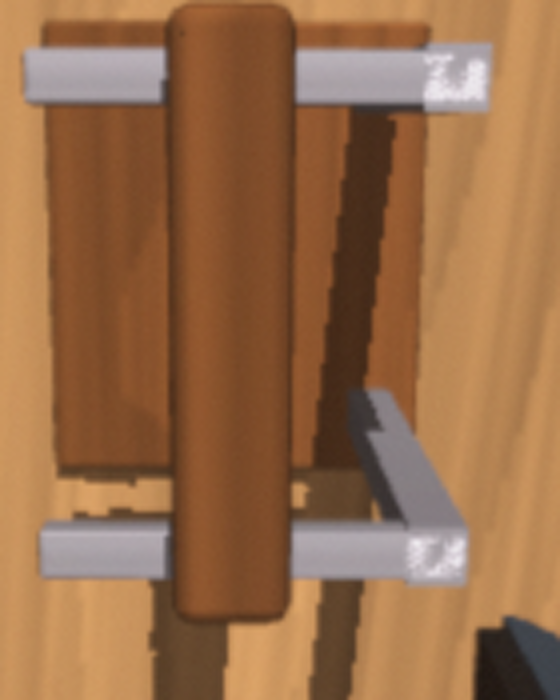

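View pics/c27.png

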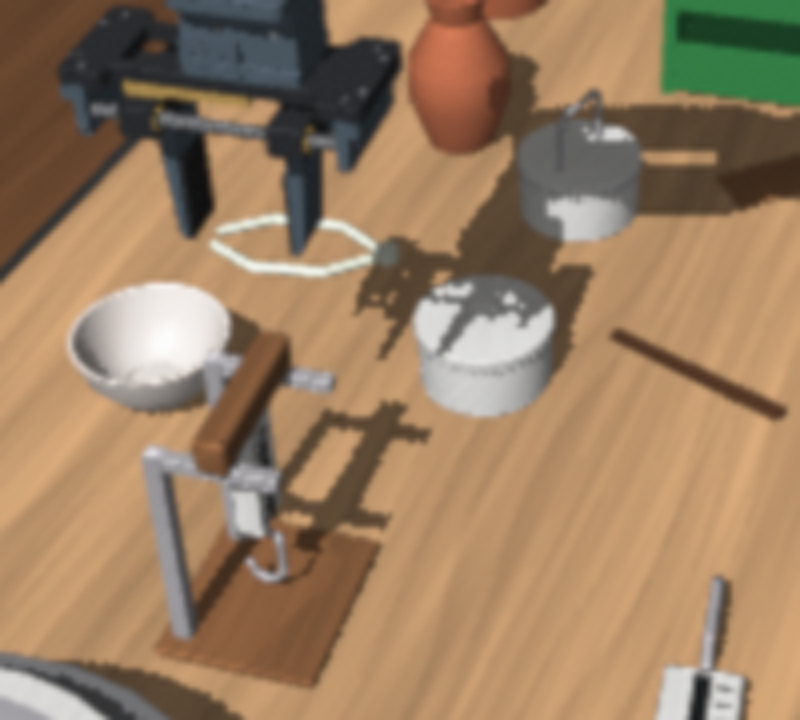

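View pics/t19.png

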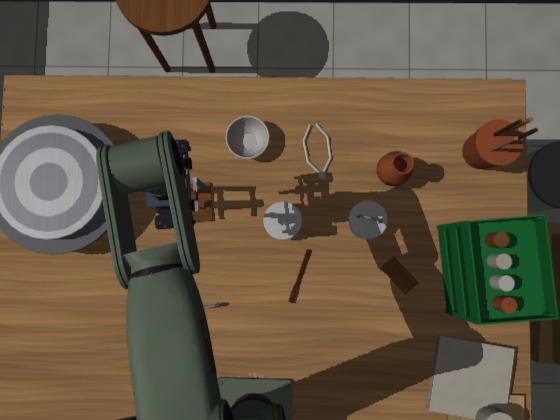

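Run:
```python
from h import *
w=load('w19'); f=lambda x,y,z:onz(w,x/4+220-.4,y/4+80-.4,z)
g=np.mean([f(170,6,.191),f(294,6,.191),f(289,620,.191),f(174,620,.191)],0)
m=np.mean([f(24,75,.165),f(490,76,.165),f(467,555,.165),f(40,550,.165)],0)
a=np.radians(5.05);X=np.array([np.cos(a),np.sin(a)]);d=(g-m)[:2]; print('grip in stand x,y mm',1e3*(d@X)+3,1e3*(d@[-X[1],X[0]]))
print(env.hand_in())
```

```text
grip in stand x,y mm -1.586723491928649 2.483510933874285
the job is handed in; nothing more can be done
None
```

I weighed the tin, hung the scale back on its stand and handed the job in at about 24 s of the 72 s allowed. No verdict was reported.

- **Lift:** I took the smaller scale from its stand, hooked it under the loop and lifted slowly. The tin left the bench with the hook drawn out about 4.5 cm, so it weighs about 4.5 N (roughly 0.46 kg). It hung about 14 mm up by the side camera, steady and almost level for over 2 s.
- **Return:** I lowered the tin, drew the hook out of the loop along −x and set the scale back across both prongs.
- **Last checks:**
  - After unhooking, the tin showed no pixel shift against its starting picture in the side view.
  - The scale's handle measures about −2 mm in x and +2 mm in y from the middle of the prongs. It hangs upright and its hook looks slack.
  - The gripper is open and clear, about 12 cm above the handle.
  - The bystanders look unmoved in the side and top pictures; I checked these by eye only.
- **Disagreements:**
  - Right after unhooking, the hook tip looked about 1 px lower than computed, about 4 mm. A second look at the stand was within 1 px, and the handle met the prongs at the expected height.
  - One later automatic tin check gave a meaningless result because the arm was blocking the view, so I ignored it.

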